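# Hang the hooked scoop in the gap between dustpan and peg caddy

## Robot

A 7-joint arm with a two-finger parallel gripper is mounted at the origin on the work surface. World frame = base frame: x ahead of the robot, y to its left, z up, the work surface at z = 0. Lengths are in m, angles in rad, forces in N, time in s.
With the tool pointing down it reaches from about 0.425 to 0.925 m from the base axis. Payload 6.8 kg.
Tool frame: the origin (TCP) lies midway between the tips of the shut fingers; the grasp point (between the pads) lies 19 mm behind it; z points along the fingers, y is the line along which they close (so a half turn about z gives the same grasp; the last joint's range is limited). The gripper opens to 85 mm and grips with 20 to 120 N. Pads are 22 mm wide; open, the fingers measure 114 mm over their backs; the gripper's body (76 mm by 85 mm) begins 54 mm behind the grasp point. The pads swing forward as they close: fully open they stand 13 mm farther back than shut.
Start: joints at [1.088, 0.477, 0.022, 1.555, -0.011, 1.109, -0.083], TCP at [0.247, -0.628, 0.231] pointing down, gripper open.
Joint ranges: [-2.96, 2.96], [-0.34, 2.1], [-1.41, 1.46], [0.24, 2.44], [-1.37, 4.51], [0.17, 1.92], [-2.96, 2.96]. Speed limits (rad/s): [2.39, 2.39, 3.14, 3.14, 3.14, 3.14, 3.14].

## Interface

Orientations are given as a unit quaternion [w, x, y, z].
In Python, from station import * gives the robot as it stands. The module is installed in compiled form; this text tells all that it offers.
- The arm moves only by the shell command python3 -m jog 'ROWS' [OPENING] [FORCE]. ROWS is JSON, a list of rows, each an object of numbers: "x", "y", "z": the shift along the tool's x, y, z in m; "ax", "ay", "az": the turn, a rotation vector about the tool's x, y, z in rad. In form: [{"x": .., "y": .., "z": .., "ax": .., "ay": .., "az": ..}, ...]. A call has 1 to 12 rows; each row is the pose to reach, as a shift and turn from the pose commanded when the call began, along the tool's axes at that moment; what a row does not reach only later rows make up. A row lasts 1/10 s, in which the tool goes at most 50 mm and 8.59 degrees, less where a joint would pass 70% of its speed; a pose out of reach is approached as far as the arm can. A call with a gripper value outside its range is refused whole. OPENING is the opening, from 0 (shut) to 1 (fully open), set as the call begins (- or left out, the last holds). The fingers move at their own pace and stop on an object; FORCE is the grip in N (left out, the last holds). Time passes only in rows, so rows that repeat a pose let the fingers close. It gives the time, the measured TCP pose, the force, the opening and the grip force at its end, in the units of the state.
- get_obs(): the state, without advancing time (a new reading comes with each control period).
- read_camera(name): name is "scene" or "top" or "wrist"; returns the picture (400x640x3 uint8, red, green, blue); there is no depth.
- camera_params(name): a dict with "K" (3x3 intrinsics, pixels), "origin" and "attitude" of the camera in the world. Camera axes: x right, y up, looking along -z (the intrinsics and any distortion apply to the point x, -y, -z); pixel columns grow to the right and rows downward; lengths in m; the calibration is good to about 2 mm. A picture is of the moment at which its call begins: read the wrist's pose just before it. camera_params takes no time and is no camera call; for the wrist camera it gives the pose at the moment of the call.
- hand_in(): hands the job in; it is judged then, once.
The state is a dict: "t": time; "q": joint angles; "joint_vel": joint speeds; "joint_torque": joint torques, N m; "eef_pos": TCP position; "tool_rot": TCP orientation; "contact_force": force on the tool from outside, world axes, zero at the start; "torque": the same for the moment, N m; "gripper_width": opening from 0.0 (shut) to 1.0 (fully open); "grasp_force": force on a finger pad.
Only numpy, scipy, OpenCV 4.12 (cv2) and the standard library are available. Lean on these libraries where they do the work, as an engineer would, in place of code of your own. Each camera call takes 0.05 s, during which the arm holds its last target. There are 200 camera calls.

## Task

Pick up the blue scoop that has a hook on its handle and lower it from above into the gap between the folded dustpan and the steel peg caddy, so that it hangs by its hook on the oak board with its cup on the same side as theirs. Do not knock the two neighbours off or push them along, and leave the scoop hanging upright and still.

Things in the scene. Friction and masses are not known exactly. Their poses are not given: they have to be found in the camera images.
- scoop_mid (a point): Hooked blue scoop (bystander: round cup, no hook), upright, 180 mm tall, 110 g. Point: half-way up, on the handle's axis; z up, x to the hook's side. Handle 10 (x) by 22 mm (y), full height, grip its top 65 mm. Square cup 45 mm tall, 48 wide, x -45 to 5. Hook 22 mm wide: underside 15 mm, top 21 mm above the point, tip 20 below it, opening x 5 to 33, flared tip to x 47.
- rack: Fixed upright oak board on the table, 12 mm thick (x), 380 long (y), 130 tall (z), two low feet behind it. Origin on the table under the board's middle; x points away from the robot, neighbours hang on the -x face by straps over the flat top edge (z = 130). With its hook on that edge the scoop's underside is 25 mm above the table.
- dustpan: Folded grey plastic dustpan hanging loose by a strap over the board, 70 mm wide (y), 105 tall, reaching 32 mm to -x. Origin at the strap's underside, on the board's top edge, mid-thickness, half-way along its width; axes as the board's. Top 5 mm above the board's.
- caddy: Steel box with white clothespins, hanging loose by a strap over the board, 70 mm wide (y), 100 tall, reaching 42 mm to -x. Origin, axes and top as the dustpan's. The two hang 150 to 158 mm apart centre to centre, either one on the left: a gap of 80 to 88 mm.

How it is judged:
On the way:
1. the scoop is raised over the gap between dustpan and caddy, at least 25 mm above where it will hang (horizontal distance between scoop_mid and dustpan below 0.105 m and horizontal distance between scoop_mid and caddy below 0.105 m and height (world z) of scoop_mid above 0.14 m), for 0.1 s.
At the end, for the whole second after the job is handed in: Scoop hangs on the board between dustpan and caddy (within 105 mm of each, level), on the -x face, its mid-point 102 to 127 mm above the table and 4 to 48 mm before the board's middle, within 15 deg of upright, still; dustpan and caddy within 30 mm of their start and 15 deg of upright (horizontal distance between scoop_mid and dustpan below 0.105 m and horizontal distance between scoop_mid and caddy below 0.105 m and height (world z) of scoop_mid between 0.102 and 0.127 m and angle between each of scoop_mid, dustpan, caddy's own z axis and vertical below 0.26 rad and x of scoop_mid in the frame of rack between -0.048 and -0.004 m and linear speed of scoop below 0.03 m/s and distance of each of dustpan, caddy from where it was at the start of the episode below 0.03 m); the robot touches nothing.
It fails at once if the dustpan is knocked off or shoved more than 40 mm (distance of dustpan from where it was at the start of the episode above 0.04 m).
It fails at once if the caddy is knocked off or shoved more than 40 mm (distance of caddy from where it was at the start of the episode above 0.04 m).
It also fails if it takes over 38 s, if anything falls off the work surface, if the arm or the gripper's body presses on something with over 40 N, if the wrist force passes 120 N, or if a joint passes its speed limit or range.

## Working session

There is one attempt and no reset: what is moved stays moved. The work goes in short steps, Python scripts to look and compute and a shell command to move; the robot and the scene stay as the last step left them, time stands still between calls to the robot, and variables do not carry over. Pictures are saved under pics/ and viewed, at most 10 in all, crops included, and the job is handed in when it is done.

```bash
mkdir -p pics; python3 - <<'E'
from station import *
import cv2
o=get_obs();print({k:o[k] for k in('t','eef_pos','tool_rot','gripper_width')})
for n in('scene','top'):
    p=camera_params(n);print(n,p)
    cv2.imwrite(f'pics/{n}0.png',read_camera(n)[...,::-1])
E
```

```text
{'t': 0.0, 'eef_pos': array([ 0.24684457, -0.6276044 ,  0.2303471 ]), 'tool_rot': array([-8.68839547e-04,  9.82491404e-01,  1.86305721e-01, -2.53120314e-04]), 'gripper_width': 0.9984732033685371}
scene {'K': array([[453.60794476,   0.        , 317.76626785],
       [  0.        , 453.60794476, 201.39365009],
       [  0.        ,   0.        ,   1.        ]]), 'origin': array([ 1.2667398 , -0.39823672,  0.59423904]), 'attitude': array([0.74344139, 0.42425001, 0.24529485, 0.45512334])}
top {'K': array([[380.61423755,   0.        , 318.61149217],
       [  0.        , 380.61423755, 202.07335315],
       [  0.        ,   0.        ,   1.        ]]), 'origin': array([ 0.48294104, -0.00634872,  0.85328007]), 'attitude': array([ 0.71680962,  0.03348097, -0.00623384, -0.69643674])}
```

View pics/scene0.png

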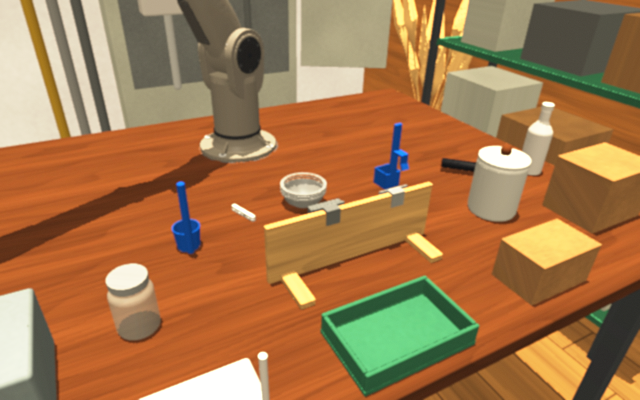

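View pics/top0.png

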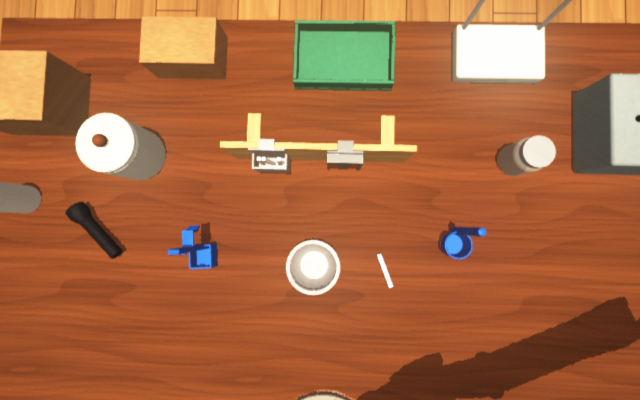

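The top view shows the hooked scoop at about (190,248). The board runs from (220,145) to (416,149), with the caddy at (270,158) and the dustpan at (345,155). The round-cup bystander is at (460,243). I'll enlarge the two areas and measure them.

```bash
cat > h.py <<'E'
import numpy as np,cv2
from scipy.spatial.transform import Rotation as R
from station import *
def ray(n,u,v,p=None):
    p=p or camera_params(n);K=p['K'];w,x,y,z=p['attitude']
    d=np.array([(u-K[0,2])/K[0,0],-(v-K[1,2])/K[1,1],-1])
    return np.array(p['origin']),R.from_quat([x,y,z,w]).apply(d)
def onz(n,u,v,z,p=None):
    o,d=ray(n,u,v,p);return o+d*(z-o[2])/d[2]
def two(a,b):
    (o1,d1),(o2,d2)=ray(*a),ray(*b)
    s=np.linalg.lstsq(np.c_[d1,-d2],o2-o1,rcond=None)[0]
    p,q=o1+s[0]*d1,o2+s[1]*d2;return (p+q)/2,np.linalg.norm(p-q)
E
python3 - <<'E'
from h import *
np.set_printoptions(precision=4,suppress=True)
t=cv2.imread('pics/top0.png');s=cv2.imread('pics/scene0.png')
a=cv2.resize(t[215:280,155:225],(560,520),interpolation=cv2.INTER_CUBIC) #x8
cv2.imwrite('pics/c1.png',a)
b=cv2.resize(t[105:180,215:420],None,fx=3.9,fy=3.9,interpolation=cv2.INTER_CUBIC)
c=cv2.resize(s[115:195,365:420],None,fx=3.7,fy=3.7,interpolation=cv2.INTER_CUBIC)
m=np.zeros((b.shape[0]+c.shape[0],b.shape[1],3),np.uint8);m[:b.shape[0]]=b;m[b.shape[0]:,:c.shape[1]]=c
cv2.imwrite('pics/c2.png',m);print(m.shape)
# board top edge colour mask in strip
hsv=cv2.cvtColor(t,cv2.COLOR_BGR2HSV);print(hsv[140:156:1,230],hsv[140:156,305])
E
```

```text
(588, 800, 3)
[[ 12 175 176]
 [ 20 137 242]
 [ 27  93 254]
 [ 27  90 255]
 [ 27  91 255]
 [ 27  91 255]
 [ 27  91 255]
 [ 24 119 248]
 [ 16 153 165]
 [ 15 156 142]
 [ 14 155 143]
 [ 14 155 148]
 [ 14 154 151]
 [ 13 158 152]
 [ 12 172 163]
 [ 11 182 179]] [[ 11 181 178]
 [ 11 179 180]
 [ 14 161 223]
 [ 23 120 252]
 [ 27  90 255]
 [ 28  85 255]
 [ 27  86 255]
 [ 26  93 255]
 [ 23 123 250]
 [ 16 150 185]
 [ 15 152 141]
 [ 15 155 143]
 [ 14 150 146]
 [ 15 155 145]
 [ 15 152 143]
 [ 15 151 142]]
```

View pics/c1.png

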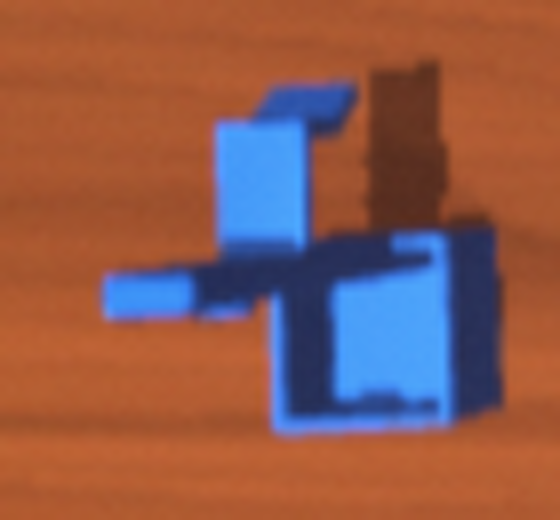

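View pics/c2.png

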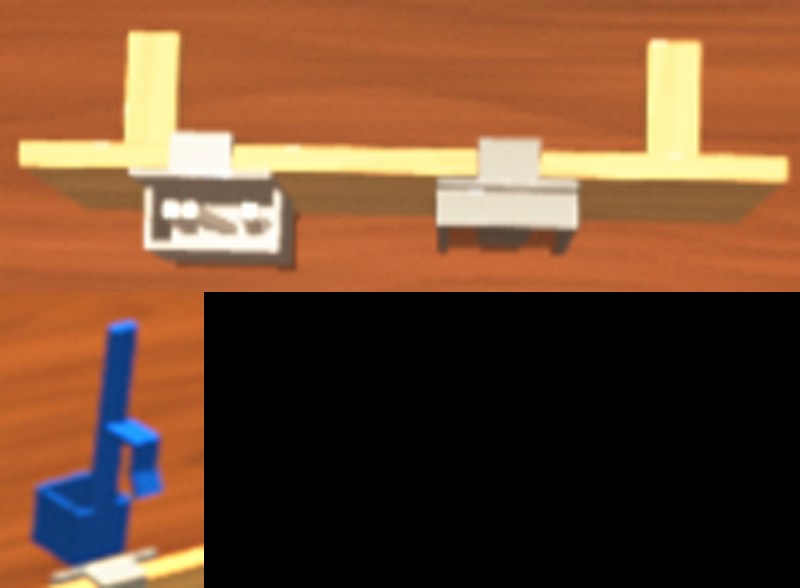

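Crop 1 shows the handle top as the rectangle (103–193, 272–319), the hook top as (216–308, 122–242), and the cup rim as (272–450, 232–432), with the hook facing +x. Crop 2 shows the board's top edge from (18,142–166) to (788,157–181), the caddy strap at (200,153) and the dustpan strap at (510,160).

```bash
python3 - <<'E'
from h import *
np.set_printoptions(precision=4,suppress=True)
P=lambda u,v,z:onz('top',155+(u+.5)/8-.5,215+(v+.5)/8-.5,z)
Q=lambda u,v,z:onz('top',215+(u+.5)/3.9-.5,105+(v+.5)/3.9-.5,z)
print('handle top',[P(*c,.18)[:2] for c in((103,275),(193,272),(103,319),(193,318),(148,296))])
print('hook top',[P(*c,.111)[:2] for c in((216,122),(308,122),(216,242),(308,242))])
print('cup rim',[P(*c,.045)[:2] for c in((272,432),(450,428),(448,232))])
hs=115-.0
print('handle top two views',two(('top',173.06,251.56),('scene',365+(122.5)/3.7-.5,115+(327-292+.5)/3.7-.5)))
print('rack',[Q(*c,.13)[:2] for c in((18,142),(18,166),(788,157),(788,181))])
e=[Q(*c,.13)[:2] for c in((18,154),(788,169))];print('len',np.linalg.norm(e[0]-e[1]),'mid',(e[0]+e[1])/2,'yaw',np.arctan2(*(e[0]-e[1]))*-1)
print('caddy edges',Q(129,172,.135),Q(271,176,.135),'strap',[Q(*c,.133)[:2] for c in((171,133),(232,133),(233,172))])
print('pan edges',Q(437,182,.135),Q(579,186,.135),'strap',[Q(*c,.133)[:2] for c in((479,139),(541,140),(541,182))])
# subpixel hue mask board midline
t=cv2.imread('pics/top0.png');h=cv2.cvtColor(t,cv2.COLOR_BGR2HSV)
m=cv2.inRange(h,(20,60,225),(32,140,255))
for c in(224,232,295,302,310,315,366,375,412):
    r=np.where(m[135:158,c])[0]+135;print(c,r.min(),r.max(),onz('top',c,(r.min()+r.max())/2,.13)[:2])
b=cv2.inRange(h,(100,120,60),(125,255,255));
o=get_obs();print(R.from_quat(np.roll(o['tool_rot'],-1)).as_matrix())
E
```

```text
handle top [array([0.4291, 0.288 ]), array([0.4304, 0.2676]), array([0.4193, 0.2875]), array([0.4202, 0.2671]), array([0.4248, 0.2775])]
hook top [array([0.462 , 0.2918]), array([0.4627, 0.2688]), array([0.4325, 0.2903]), array([0.4333, 0.2674])]
cup rim [array([0.3781, 0.299 ]), array([0.3808, 0.251 ]), array([0.4327, 0.254 ])]
handle top two views (array([0.4246, 0.2785, 0.1777]), np.float64(2.3895778969850735e-05))
rack [array([0.6365, 0.2187]), array([0.6245, 0.2182]), array([ 0.6373, -0.1612]), array([ 0.6255, -0.1614])]
len 0.3797329516721963 mid [0.631  0.0286] yaw 0.002488794535179876
caddy edges [0.6217 0.1612 0.135 ] [0.6213 0.091  0.135 ] strap [array([0.642 , 0.1416]), array([0.6427, 0.1113]), array([0.6233, 0.1101])]
pan edges [0.6202 0.0095 0.135 ] [ 0.6198 -0.0596  0.135 ] strap [array([ 0.6423, -0.0104]), array([ 0.6425, -0.0407]), array([ 0.6217, -0.0412])]
224 141 146 [0.6319 0.2092]
232 141 147 [0.6313 0.1934]
295 143 148 [0.631  0.0709]
302 143 148 [0.6313 0.0574]
310 143 148 [0.6317 0.042 ]
315 143 148 [0.6319 0.0324]
366 144 149 [ 0.6321 -0.0653]
375 144 150 [ 0.6315 -0.0824]
412 145 150 [ 0.6321 -0.1525]
[[ 0.9306  0.3661 -0.0007]
 [ 0.3661 -0.9306  0.0015]
 [-0.0001 -0.0016 -1.    ]]
```

Everything fits the given sizes: the board is 380 mm long, the straps are 152 mm apart, and the two-view handle top comes out at z≈0.178.

- **Scoop:** axis at about (0.4247, 0.278), yaw about 0.05.
- **Board and gap:** board middle x≈0.6315, gap centre y≈0.050.

I'll move to a waypoint while turning so that tool y lies along the scoop's x.

```bash
python3 -m jog '[{"x":0.392,"y":-0.306,"z":-0.05,"az":-1.246},{"x":0.392,"y":-0.306,"z":-0.05,"az":-1.246},{"x":0.392,"y":-0.306,"z":-0.05,"az":-1.246},{"x":0.392,"y":-0.306,"z":-0.05,"az":-1.246},{"x":0.392,"y":-0.306,"z":-0.05,"az":-1.246},{"x":0.392,"y":-0.306,"z":-0.05,"az":-1.246},{"x":0.392,"y":-0.306,"z":-0.05,"az":-1.246},{"x":0.392,"y":-0.306,"z":-0.05,"az":-1.246},{"x":0.392,"y":-0.306,"z":-0.05,"az":-1.246},{"x":0.392,"y":-0.306,"z":-0.05,"az":-1.246},{"x":0.392,"y":-0.306,"z":-0.05,"az":-1.246},{"x":0.392,"y":-0.306,"z":-0.05,"az":-1.246}]' 1; python3 -c "
from h import *
print(R.from_quat(np.roll(get_obs()['tool_rot'],-1)).as_matrix().round(4))"
```

```text
[[ 9.306e-01  3.661e-01 -7.000e-04]
 [ 3.661e-01 -9.306e-01  1.500e-03]
 [-1.000e-04 -1.600e-03 -1.000e+00]]validation failed for argument at $[0]...
```

```bash
python3 -m jog '[{"x":0.392,"y":-0.306,"z":-0.05,"ax":0,"ay":0,"az":-1.246},{"x":0.392,"y":-0.306,"z":-0.05,"ax":0,"ay":0,"az":-1.246},{"x":0.392,"y":-0.306,"z":-0.05,"ax":0,"ay":0,"az":-1.246},{"x":0.392,"y":-0.306,"z":-0.05,"ax":0,"ay":0,"az":-1.246},{"x":0.392,"y":-0.306,"z":-0.05,"ax":0,"ay":0,"az":-1.246},{"x":0.392,"y":-0.306,"z":-0.05,"ax":0,"ay":0,"az":-1.246},{"x":0.392,"y":-0.306,"z":-0.05,"ax":0,"ay":0,"az":-1.246},{"x":0.392,"y":-0.306,"z":-0.05,"ax":0,"ay":0,"az":-1.246},{"x":0.392,"y":-0.306,"z":-0.05,"ax":0,"ay":0,"az":-1.246},{"x":0.392,"y":-0.306,"z":-0.05,"ax":0,"ay":0,"az":-1.246},{"x":0.392,"y":-0.306,"z":-0.05,"ax":0,"ay":0,"az":-1.246},{"x":0.392,"y":-0.306,"z":-0.05,"ax":0,"ay":0,"az":-1.246}]' 1; python3 -c "
from h import *
print(R.from_quat(np.roll(get_obs()['tool_rot'],-1)).as_matrix().round(4))"
```

```text
t: 1.3
eef_pos: [0.5003, -0.1985, 0.2811]
tool_rot: [-0.0, 0.688, 0.726, -0.0]
contact_force: [0.2, -0.9, 0.5]
gripper_width: 0.995
grasp_force: 0.0
[[-5.320e-02  9.986e-01 -3.000e-04]
 [ 9.986e-01  5.320e-02  2.000e-04]
 [ 2.000e-04 -3.000e-04 -1.000e+00]]
```

```bash
python3 -m jog '[{"x":0.48,"y":-0.05,"z":0.03,"ax":0,"ay":0,"az":0},{"x":0.48,"y":-0.05,"z":0.03,"ax":0,"ay":0,"az":0},{"x":0.48,"y":-0.05,"z":0.03,"ax":0,"ay":0,"az":0},{"x":0.48,"y":-0.05,"z":0.03,"ax":0,"ay":0,"az":0},{"x":0.48,"y":-0.05,"z":0.03,"ax":0,"ay":0,"az":0},{"x":0.48,"y":-0.05,"z":0.03,"ax":0,"ay":0,"az":0},{"x":0.48,"y":-0.05,"z":0.03,"ax":0,"ay":0,"az":0},{"x":0.48,"y":-0.05,"z":0.03,"ax":0,"ay":0,"az":0},{"x":0.48,"y":-0.05,"z":0.03,"ax":0,"ay":0,"az":0},{"x":0.48,"y":-0.05,"z":0.03,"ax":0,"ay":0,"az":0},{"x":0.48,"y":-0.05,"z":0.03,"ax":0,"ay":0,"az":0},{"x":0.48,"y":-0.05,"z":0.03,"ax":0,"ay":0,"az":0}]' 1; python3 - <<'E'
from h import *
p=camera_params('wrist');o=get_obs();print(o['eef_pos'],R.from_quat(np.roll(o['tool_rot'],-1)).as_matrix().round(4),p)
im=read_camera('wrist')[...,::-1].copy();cv2.imwrite('pics/w1.png',im)
E
```

```text
t: 2.5
eef_pos: [0.4263, 0.2758, 0.2506]
tool_rot: [0.0, 0.689, 0.724, -0.001]
contact_force: [0.6, -0.4, -1.1]
gripper_width: 1.001
grasp_force: 0.0
[0.42631749 0.27581024 0.25064114] [[-0.0493  0.9988 -0.001 ]
 [ 0.9988  0.0493 -0.0012]
 [-0.0012 -0.001  -1.    ]] {'K': array([[335.85189406,   0.        , 321.37853662],
       [  0.        , 335.85189406, 199.26182786],
       [  0.        ,   0.        ,   1.        ]]), 'origin': array([0.42213102, 0.35653985, 0.39241294]), 'attitude': array([ 0.98669462, -0.16065882, -0.00340347,  0.02471611])}
```

View pics/w1.png

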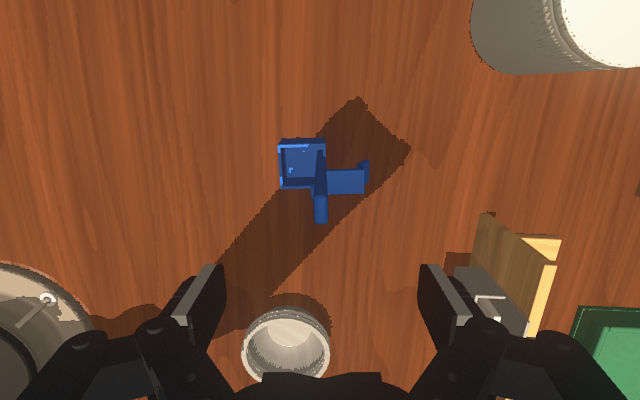

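The wrist view shows the handle top as the strip (314–327, 190–223) between the open fingers, and the hook to the right (+x). I'll check it against the top-view estimate.

```bash
python3 - <<'E'
from h import *
p=camera_params('wrist');im=cv2.imread('pics/w1.png');h=cv2.cvtColor(im,cv2.COLOR_BGR2HSV)
m=cv2.inRange(h,(100,100,40),(125,255,255))
for r in range(188,228,3):
    c=np.where(m[r,300:380])[0]+300
    if len(c):print(r,c.min(),c.max(),h[r,320],onz('wrist',(c.min()+c.max())/2,r,.18,p)[:2].round(4))
E
```

```text
188 300 364 [111 155  84] [0.4325 0.2928]
191 311 363 [112 150  85] [0.4359 0.2909]
194 311 330 [111 152  89] [0.4251 0.2883]
197 311 327 [110 169 121] [0.4242 0.2861]
200 313 327 [109 170 132] [0.425 0.284]
203 314 327 [109 168 132] [0.4254 0.2819]
206 314 327 [109 166 132] [0.4255 0.2798]
209 314 327 [109 167 131] [0.4256 0.2777]
212 314 327 [109 168 129] [0.4257 0.2755]
215 314 327 [110 170 129] [0.4258 0.2733]
218 314 327 [109 172 126] [0.4259 0.2712]
221 315 327 [110 170 126] [0.4263 0.269 ]
```

```bash
python3 -m jog '[{"x":0.002,"y":-0.001,"z":0.04,"ax":0,"ay":0,"az":0},{"x":0.002,"y":-0.001,"z":0.08,"ax":0,"ay":0,"az":0},{"x":0.002,"y":-0.001,"z":0.105,"ax":0,"ay":0,"az":0},{"x":0.002,"y":-0.001,"z":0.115,"ax":0,"ay":0,"az":0},{"x":0.002,"y":-0.001,"z":0.115,"ax":0,"ay":0,"az":0}]' 1; python3 -m jog '[{"x":0,"y":0,"z":0,"ax":0,"ay":0,"az":0},{"x":0,"y":0,"z":0,"ax":0,"ay":0,"az":0},{"x":0,"y":0,"z":0,"ax":0,"ay":0,"az":0},{"x":0,"y":0,"z":0,"ax":0,"ay":0,"az":0},{"x":0,"y":0,"z":0,"ax":0,"ay":0,"az":0},{"x":0,"y":0,"z":0,"ax":0,"ay":0,"az":0},{"x":0,"y":0,"z":0,"ax":0,"ay":0,"az":0},{"x":0,"y":0,"z":0,"ax":0,"ay":0,"az":0}]' 0 50
```

```text
t: 3.05
eef_pos: [0.4251, 0.2768, 0.1354]
tool_rot: [0.0, 0.69, 0.724, -0.001]
contact_force: [-0.5, 0.1, -0.2]
gripper_width: 0.997
grasp_force: 0.0
t: 3.85
eef_pos: [0.4252, 0.2791, 0.1367]
tool_rot: [0.0, 0.689, 0.725, 0.0]
contact_force: [0.1, -1.3, 5.6]
gripper_width: 0.115
grasp_force: 50.3
```

```bash
python3 -m jog '[{"x":0,"y":0,"z":-0.02,"ax":0,"ay":0,"az":0},{"x":0,"y":0,"z":-0.05,"ax":0,"ay":0,"az":0},{"x":0,"y":0,"z":-0.09,"ax":0,"ay":0,"az":0},{"x":0,"y":0,"z":-0.13,"ax":0,"ay":0,"az":0},{"x":0,"y":0,"z":-0.155,"ax":0,"ay":0,"az":0},{"x":0,"y":0,"z":-0.165,"ax":0,"ay":0,"az":0},{"x":0,"y":0,"z":-0.165,"ax":0,"ay":0,"az":0}]'; python3 -c "
from h import *
o=get_obs();M=R.from_quat(np.roll(o['tool_rot'],-1)).as_matrix();print(M.round(4),M.T@(np.array([.6145,.0503,.300])-o['eef_pos']))"
```

```text
t: 4.55
eef_pos: [0.4251, 0.2792, 0.3017]
tool_rot: [0.0, 0.689, 0.724, 0.001]
contact_force: [-0.1, 0.4, -2.2]
gripper_width: 0.111
grasp_force: 49.3
[[-4.980e-02  9.988e-01  1.400e-03]
 [ 9.988e-01  4.980e-02  6.000e-04]
 [ 5.000e-04  1.400e-03 -1.000e+00]] [-0.23802735  0.1777406   0.0018675 ]
```

```bash
python3 -m jog '[{"x":-0.02,"y":0.015,"z":0,"ax":0,"ay":0,"az":0.01},{"x":-0.05,"y":0.037,"z":0,"ax":0,"ay":0,"az":0.02},{"x":-0.08,"y":0.06,"z":0,"ax":0,"ay":0,"az":0.03},{"x":-0.11,"y":0.082,"z":0,"ax":0,"ay":0,"az":0.04},{"x":-0.14,"y":0.105,"z":0,"ax":0,"ay":0,"az":0.05},{"x":-0.17,"y":0.127,"z":0,"ax":0,"ay":0,"az":0.05},{"x":-0.2,"y":0.15,"z":0,"ax":0,"ay":0,"az":0.05},{"x":-0.225,"y":0.168,"z":0,"ax":0,"ay":0,"az":0.05},{"x":-0.235,"y":0.175,"z":0,"ax":0,"ay":0,"az":0.05},{"x":-0.238,"y":0.178,"z":0,"ax":0,"ay":0,"az":0.05},{"x":-0.238,"y":0.178,"z":0,"ax":0,"ay":0,"az":0.05},{"x":-0.238,"y":0.178,"z":0,"ax":0,"ay":0,"az":0.05}]'; python3 - <<'E'
from h import *
o=get_obs();M=R.from_quat(np.roll(o['tool_rot'],-1)).as_matrix();print(M.round(4))
t=read_camera('top')[...,::-1];s=read_camera('scene')[...,::-1]
cv2.imwrite('pics/t2.png',t);cv2.imwrite('pics/s2.png',s)
a=cv2.resize(t[100:230,215:420],None,fx=2.6,fy=2.6,interpolation=cv2.INTER_CUBIC)
b=cv2.resize(s[60:280,255:445],None,fx=1.15,fy=1.15,interpolation=cv2.INTER_CUBIC)
a=np.vstack([a,np.zeros((590-a.shape[0],a.shape[1],3),np.uint8)]);a[338:338+b.shape[0],:b.shape[1]]=b
cv2.imwrite('pics/c3.png',a)
E
```

```text
t: 5.75
eef_pos: [0.6135, 0.0521, 0.3009]
tool_rot: [-0.001, 0.706, 0.708, -0.0]
contact_force: [0.7, 0.4, -1.0]
gripper_width: 0.11
grasp_force: 49.2
[[-2.7e-03  1.0e+00 -1.0e-03]
 [ 1.0e+00  2.7e-03  6.0e-04]
 [ 6.0e-04 -1.0e-03 -1.0e+00]]Traceback (most recent call last):
  File "<stdin>", line 7, in <module>
ValueError: could not broadcast input array from shape (253,218,3) into shape (252,218,3)
```

```bash
python3 - <<'E'
from h import *
s=cv2.imread('pics/s2.png')
cv2.imwrite('pics/c3.png',cv2.resize(s[50:270,250:450],None,fx=2.7,fy=2.7,interpolation=cv2.INTER_CUBIC))
E
```

```text
(no output)
```

View pics/c3.png

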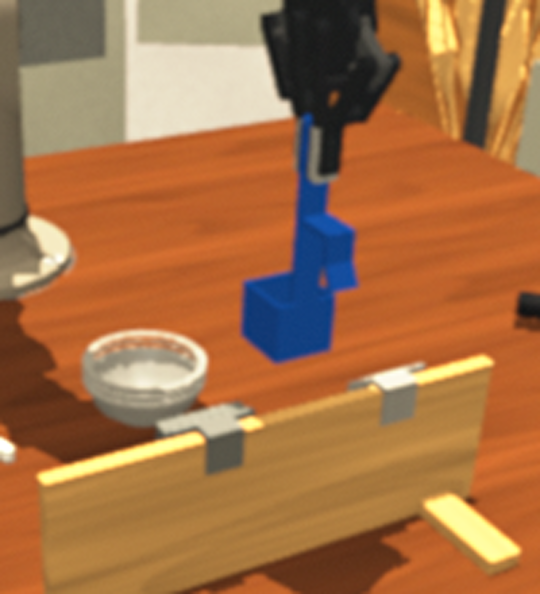

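The scene crop shows the scoop held upright above the gap, hook towards the board. Hook top outer edge is at about (338,237), the cup's bottom corners at (283,361) and (332,350). I'll check for tilt.

```bash
python3 - <<'E'
from h import *
np.set_printoptions(precision=4,suppress=True)
S=lambda u,v,z:onz('scene',250+(u+.5)/2.7-.5,50+(v+.5)/2.7-.5,z)
print('hook edge, want .6525 .052',S(338,237,.275),'cup c, want .6185 .028',S(283,361,.164),'want .6185 .076',S(332,350,.164))
t=cv2.imread('pics/t2.png');h=cv2.cvtColor(t,cv2.COLOR_BGR2HSV)
m=cv2.inRange(h,(100,100,40),(125,255,255));m[:,:230]=0;m[:,430:]=0
n,_,st,c=cv2.connectedComponentsWithStats(m);print(st,c)
for i in range(1,n):
    if st[i,4]>20:
        x,y,w,H=st[i,:4];print([onz('top',a,b,z)[:2] for z in(.275,.209,) for a,b in((x-.5,y-.5),(x+w-.5,y+H-.5))])
E
```

```text
hook edge, want .6525 .052 [0.6563 0.0451 0.275 ] cup c, want .6185 .028 [0.6163 0.0356 0.164 ] want .6185 .076 [0.6177 0.0773 0.164 ]
[[     0      0    640    400 256000]] [[319.5 199.5]]
```

```bash
python3 - <<'E'
from h import *
p=camera_params('scene');w,x,y,z=p['attitude'];Ri=R.from_quat([x,y,z,w]).inv();K=p['K']
def pr(P):
    q=Ri.apply(np.array(P)-p['origin']);u=K[0,0]*q[0]/-q[2]+K[0,2];v=K[1,1]*-q[1]/-q[2]+K[1,2]
    return [round((u-250+.5)*2.7-.5),round((v-50+.5)*2.7-.5)]
m=np.array([.6135,.052,.2545])
for n,d in dict(handletopL=(-.005,-.011,.09),handleLlow=(-.005,-.011,-.045),hookTL=(.039,-.011,.021),hookTR=(.039,.011,.021),hookbL=(.039,-.011,.0),cupR=(.005,.024,-.09),cupN=(.005,-.024,-.09),cupL=(-.045,-.024,-.09)).items():print(n,pr(m+d))
s=cv2.imread('pics/s2.png');h=cv2.cvtColor(s,cv2.COLOR_BGR2HSV);b=cv2.inRange(h,(100,150,40),(125,255,255))
for v in range(92,186,6):
    c=np.where(b[v,330:390])[0]+330
    if len(c):print(round((v-50+.5)*2.7-.5),((c.min()-250)*2.7-.5).round(),((c.max()+1-250)*2.7-.5).round())
E
```

```text
handletopL [301, 113]
handleLlow [288, 299]
hookTL [330, 235]
hookTR [357, 230]
hookbL [327, 264]
cupR [331, 350]
cupN [276, 364]
cupL [241, 335]
114 302.0 313.0
130 302.0 307.0
147 302.0 307.0
163 299.0 305.0
179 302.0 307.0
195 299.0 324.0
211 299.0 324.0
228 296.0 348.0
244 296.0 350.0
260 294.0 350.0
276 278.0 353.0
292 245.0 332.0
309 245.0 332.0
325 245.0 329.0
341 253.0 329.0
357 272.0 288.0
```

The grasp is upright to within about 0.02 rad and every check point agrees to within about 2 mm, so I'll lower it.

```bash
python3 -m jog '[{"x":-0.0015,"y":0,"z":0.015,"ax":0,"ay":0,"az":0},{"x":-0.0015,"y":0,"z":0.03,"ax":0,"ay":0,"az":0},{"x":-0.0015,"y":0,"z":0.045,"ax":0,"ay":0,"az":0},{"x":-0.0015,"y":0,"z":0.06,"ax":0,"ay":0,"az":0},{"x":-0.0015,"y":0,"z":0.075,"ax":0,"ay":0,"az":0},{"x":-0.0015,"y":0,"z":0.09,"ax":0,"ay":0,"az":0},{"x":-0.0015,"y":0,"z":0.1,"ax":0,"ay":0,"az":0},{"x":-0.0015,"y":0,"z":0.11,"ax":0,"ay":0,"az":0},{"x":-0.0015,"y":0,"z":0.12,"ax":0,"ay":0,"az":0},{"x":-0.0015,"y":0,"z":0.125,"ax":0,"ay":0,"az":0},{"x":-0.0015,"y":0,"z":0.125,"ax":0,"ay":0,"az":0}]'; python3 - <<'E'
from h import *
s=read_camera('scene')[...,::-1];t=read_camera('top')[...,::-1];cv2.imwrite('pics/t3.png',t)
a=cv2.resize(s[100:270,250:450],None,fx=3.4,fy=3.4,interpolation=cv2.INTER_CUBIC)
cv2.imwrite('pics/c4.png',a)
E
```

```text
t: 6.95
eef_pos: [0.6142, 0.0486, 0.1756]
tool_rot: [-0.0, 0.707, 0.707, -0.0]
contact_force: [-0.1, -0.6, -0.8]
gripper_width: 0.112
grasp_force: 49.2
```

View pics/c4.png

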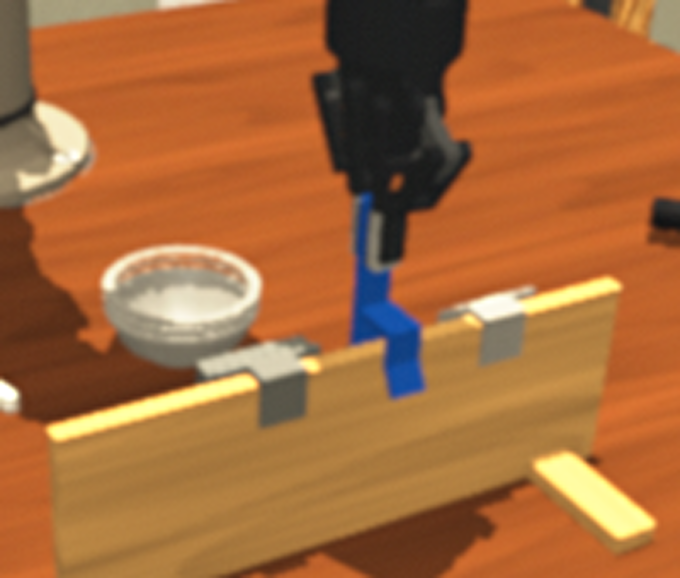

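The hook tip (405,390) is now behind the board with the handle in front of it, and both neighbours hang undisturbed. About 14 mm remains, so I'll seat it gently.

```bash
python3 -m jog '[{"x":0,"y":0,"z":0.004,"ax":0,"ay":0,"az":0},{"x":0,"y":0,"z":0.008,"ax":0,"ay":0,"az":0},{"x":0,"y":0,"z":0.011,"ax":0,"ay":0,"az":0},{"x":0,"y":0,"z":0.013,"ax":0,"ay":0,"az":0},{"x":0,"y":0,"z":0.013,"ax":0,"ay":0,"az":0}]'
```

```text
t: 7.55
eef_pos: [0.6143, 0.0486, 0.1629]
tool_rot: [-0.0, 0.707, 0.707, -0.0]
contact_force: [-0.6, 0.1, -1.0]
gripper_width: 0.114
grasp_force: 49.3
```

```bash
python3 -m jog '[{"x":0,"y":0.002,"z":0,"ax":0,"ay":0,"az":0},{"x":0,"y":0.004,"z":0.001,"ax":0,"ay":0,"az":0},{"x":0,"y":0.004,"z":0.002,"ax":0,"ay":0,"az":0},{"x":0,"y":0.004,"z":0.002,"ax":0,"ay":0,"az":0}]'
```

```text
t: 7.95
eef_pos: [0.6191, 0.0487, 0.1617]
tool_rot: [0.0, 0.707, 0.707, 0.0]
contact_force: [0.3, -0.2, 0.0]
gripper_width: 0.109
grasp_force: 49.5
```

```bash
python3 -m jog '[{"x":0,"y":0,"z":0.001,"ax":0,"ay":0,"az":0},{"x":0,"y":0,"z":0.002,"ax":0,"ay":0,"az":0},{"x":0,"y":0,"z":0.002,"ax":0,"ay":0,"az":0}]'
```

```text
t: 8.25
eef_pos: [0.6192, 0.0487, 0.1616]
tool_rot: [0.001, 0.707, 0.707, 0.0]
contact_force: [-5.2, -0.7, 14.5]
gripper_width: 0.106
grasp_force: 51.6
```

It's seated: 14.5 N upward and no further descent. I'll ease off 1 mm and release.

```bash
python3 -m jog '[{"x":0,"y":0,"z":-0.001,"ax":0,"ay":0,"az":0}]'; python3 -m jog '[{"x":0,"y":0,"z":0,"ax":0,"ay":0,"az":0},{"x":0,"y":0,"z":0,"ax":0,"ay":0,"az":0},{"x":0,"y":0,"z":0,"ax":0,"ay":0,"az":0},{"x":0,"y":0,"z":0,"ax":0,"ay":0,"az":0},{"x":0,"y":0,"z":0,"ax":0,"ay":0,"az":0},{"x":0,"y":0,"z":0,"ax":0,"ay":0,"az":0},{"x":0,"y":0,"z":0,"ax":0,"ay":0,"az":0}]' 0.6; python3 - <<'E'
from h import *
s=read_camera('scene')[...,::-1]
cv2.imwrite('pics/c5.png',cv2.resize(s[100:270,250:450],None,fx=3.4,fy=3.4,interpolation=cv2.INTER_CUBIC))
E
```

```text
t: 8.35
eef_pos: [0.6191, 0.0487, 0.1617]
tool_rot: [0.001, 0.707, 0.707, 0.001]
contact_force: [0.7, -0.2, 1.6]
gripper_width: 0.111
grasp_force: 49.6
t: 9.05
eef_pos: [0.6185, 0.0486, 0.1602]
tool_rot: [-0.0, 0.707, 0.707, -0.0]
contact_force: [-0.0, 0.3, -0.1]
gripper_width: 0.6
grasp_force: 0.0
```

View pics/c5.png

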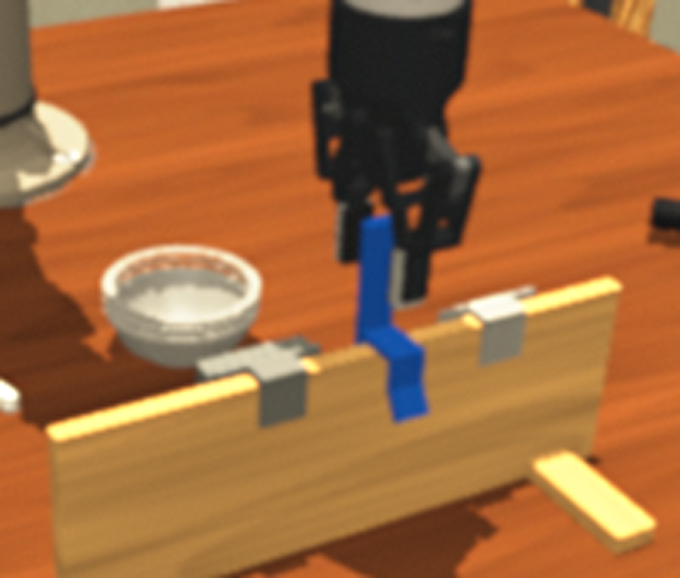

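The scoop hangs by its hook (405,380) on the board, upright and midway between the undisturbed neighbours, with the fingers clear. I'll retreat straight up and let it settle.

```bash
python3 -m jog '[{"x":0,"y":0,"z":-0.02,"ax":0,"ay":0,"az":0},{"x":0,"y":0,"z":-0.05,"ax":0,"ay":0,"az":0},{"x":0,"y":0,"z":-0.09,"ax":0,"ay":0,"az":0},{"x":0,"y":0,"z":-0.13,"ax":0,"ay":0,"az":0},{"x":0,"y":0,"z":-0.16,"ax":0,"ay":0,"az":0},{"x":0,"y":-0.1,"z":-0.16,"ax":0,"ay":0,"az":0},{"x":0,"y":-0.15,"z":-0.16,"ax":0,"ay":0,"az":0},{"x":0,"y":-0.15,"z":-0.16,"ax":0,"ay":0,"az":0},{"x":0,"y":-0.15,"z":-0.16,"ax":0,"ay":0,"az":0},{"x":0,"y":-0.15,"z":-0.16,"ax":0,"ay":0,"az":0},{"x":0,"y":-0.15,"z":-0.16,"ax":0,"ay":0,"az":0}]'; python3 - <<'E'
from h import *
for i in range(2):
    s=read_camera('scene')[...,::-1].copy()
    b=cv2.inRange(cv2.cvtColor(s,cv2.COLOR_BGR2HSV),(100,150,40),(125,255,255));b[:,:300]=0
    print(cv2.boundingRect(b),cv2.moments(b,True)['m10']/cv2.moments(b,True)['m00'])
cv2.imwrite('pics/c6.png',cv2.resize(s[100:270,250:450],None,fx=3.4,fy=3.4,interpolation=cv2.INTER_CUBIC))
E
```

```text
t: 10.2
eef_pos: [0.4696, 0.0486, 0.3208]
tool_rot: [0.0, 0.707, 0.707, 0.001]
contact_force: [-0.9, -0.7, 0.3]
gripper_width: 0.598
grasp_force: 0.0
(356, 163, 19, 61) 363.8296296296296
(356, 164, 19, 60) 363.83798882681566
```

View pics/c6.png

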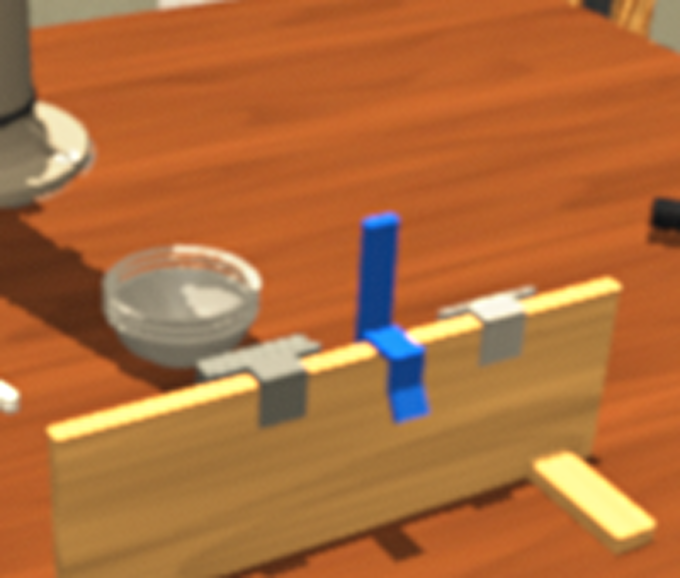

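The scoop hangs upright and still (handle at (380,275), hook at (400,370)), and both neighbours are unmoved.

```bash
python3 -c "
from station import *
print(hand_in())"
```

```text
the job is handed in; nothing more can be done
None
```

The job is handed in: in the last picture the blue scoop hangs upright and still by its hook on the board between the unmoved dustpan and caddy, with the arm clear at about 10 s (no score was returned).

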